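Uncover a wax signet ring and turn it to the pointer

ROBOT

A 6-joint arm with a two-finger parallel gripper is mounted at the origin on the work surface. World frame = base frame: x ahead of the robot, y to its left, z up, the work surface at z = 0. Lengths are in m, angles in rad, forces in N, time in s.
With the tool pointing down it reaches from about 0.3 to 0.775 m from the base axis. Payload 14.6 kg.
Tool frame: the origin (TCP) lies between the finger pads; the fingertips stand 22 mm ahead of it and the grasp point (between the pads) lies 3 mm ahead of it; z points along the fingers, y is the line along which they close (so a half turn about z gives the same grasp; the last joint's range is limited). The gripper opens to 94 mm and grips with 3 to 60 N. Pads are 16 mm wide; open, the fingers measure 119 mm over their backs; the gripper's body (75 mm by 177 mm) begins 78 mm behind the grasp point.
Start: joints at [-1.195, 0.3, 1.521, -0, 1.321, -0.067], TCP at [0.236, -0.497, 0.227] pointing down, gripper open.
Joint ranges: [-3.03, 3.03], [-0.79, 2.21], [0.23, 2.52], [-1.04, 4.18], [0, 3.07], [-2.55, 2.55]. Speed limits (rad/s): [2.22, 2.22, 2.57, 3.14, 3.14, 3.14].

INTERFACE

Orientations are given as a rotation vector (axis times angle).
In Python, from workcell import * gives the robot as it stands.
- The arm moves only by the tool arm_command, never from a script. Its argument "steps" is a list of rows, each an object with "translation": the shift along the tool's x, y, z as a fraction of full scale, a list of three; "yaw": the turn about the tool's z as a fraction of full scale; "gripper": the closure, from -1 (fully open) to 1 (shut). In form: [{"translation": [tx, ty, tz], "yaw": yaw, "gripper": gripper}, ...]. A call has 1 to 10 rows; each row is the pose to reach, as a shift and turn from the pose commanded when the call began, along the tool's axes at that moment; what a row does not reach only later rows make up. Full scale, the value 1, is 600 mm for a shift and 0.5 rad for a turn. A row lasts 1/12 s, in which the tool goes at most 41.7 mm and 7.16 degrees, less where a joint would pass 70% of its speed; a pose out of reach is approached as far as the arm can. A call with a number of a shift or a turn outside -1 to 1 is refused whole. A call with a gripper value outside its range is refused whole. The fingers move at their own pace and stop on an object; "squeeze" is the grip in N (left out, the last holds). Time passes only in rows, so rows that repeat a pose let the fingers close. It gives the time, the measured TCP pose, the force, the opening and the grip force at its end, in the units of the state.
- read_state(): the state, without advancing time (a new reading comes with each control period).
- grab_frame(name): name is "side" or "top"; returns (picture, depth): 384x512x3 uint8, red, green, blue; 384x512 float32, m along the optical axis (not along the pixel's ray), 0 where there is no reading.
- camera_model(name): a dict with "fx", "fy", "cx", "cy" (pixels), "rvec" (rotation vector, rad) and "tvec" (3), from world to camera coordinates, as OpenCV has them. Camera axes: x right, y down, z forward; pixel columns grow to the right and rows downward; lengths in m; the calibration is good to about 2 mm. A picture is of the moment at which its call begins. camera_model takes no time and is no camera call.
- sign_off(): hands the job in; it is judged then, once.
The state is a dict: "clock": time; "q": joint angles; "qvel": joint speeds; "tau": joint torques, N m; "eef_pos": TCP position; "orientation": TCP orientation; "wrist_force": force on the tool from outside, world axes, zero at the start; "ft_torque": the same for the moment, N m; "gripper_width": finger opening in m; "grasp_force": force on a finger pad.
Only numpy, scipy, OpenCV 4.12 (cv2) and the standard library are available. Lean on these libraries where they do the work, as an engineer would, in place of code of your own. Each camera call takes 0.05 s, during which the arm holds its last target. There are 200 camera calls.

TASK

The wax signet ring sits on the leaning spindle of the wooden carving block, under a metal dust cover. Lift the cover off and stand it upright, open end down, flat in the ceramic dish, setting it down gently without dropping it; then turn the spindle until the flat signet face of the ring points squarely at the brass pointer at the upper edge of the block's leaning face, and let go. Do not touch the wax, and leave the tin, the wax stub and the scraper where they are.

Things in the scene. Friction and masses are not known exactly. Their poses are not given: they have to be found in the camera images.
- block: Fixed pale-wood carving block: base plate 130 x 110 x 16 mm carrying a 100 x 100 mm plank whose top face leans 30 deg to the block's -x (robot) side. Origin: underside, below the face's centre; z up. Face centre (spindle foot) at (0, 0, 75) mm; spindle axis along (-0.5, 0, 0.866) in the block's frame. A 46 mm steel boss, 6 mm high, round the spindle's foot locates the cover.
- cover: Loose bare aluminium dust cover, 70 g: upside-down cup, 60 mm outside diameter, wall 3 mm, flat top at 62 mm, on it a round knob 20 mm across, 30 mm high (62 to 92 mm from the rim) to hold it by. Origin: centre of the open rim; z from rim to knob along its axis. It starts on the leaning face over the ring and leans with it; draw it 55 mm along its axis to clear the spindle.
- dish: Fixed rectangular dish of glazed ceramic, 110 (x) x 100 (y) x 18 mm outside, walls and floor 6 mm, open above. Origin: centre of its underside; the inner floor is 6 mm above it, the rim 18 mm.
- spindle (a joint): Angle of the steel spindle about its leaning axis, rad, counter-clockwise positive looking down on the face. 0: the signet face points straight at the brass pointer. It turns stiffly (about 0.05 N m) and stays where it is left; stops at -2.6 and 2.6.
- tang_top (a point): Centre of the top end of the spindle's flat steel tang, 54 mm from the face along the axis; z along the axis, x the way the signet faces (both turn with the spindle). The tang, to grip for turning, is 12 mm thick (along x, between its flats), 22 mm wide (y), 30 mm long (24 to 54 mm from the face).
- signet (a point): Centre of the flat signet face of the wax ring, 21 mm from the spindle axis, 15 mm from the block's face; x points the way it faces, z along the spindle axis. The ring is fixed on the spindle: a blue wax band of 28 mm diameter, 8 to 22 mm from the face, with a squared signet 16 mm wide standing out on one side. Fragile, not to be touched.
- pointer (a point): Tip of the small brass pointer (15 mm long, 5 mm high) at the middle of the upper edge of the leaning face; the tip is 36 mm from the spindle axis, the pointer lies farther out.
- tin: Bystander: round metal tin of copper wool, 72 mm diameter, about 50 mm high. Origin: centre of its underside.
- stub: Bystander: short round stub of blue wax, 38 mm diameter, 28 mm high. Origin: centre of its underside.
- scraper: Bystander: wooden-handled scraper lying flat, about 147 mm long, 10 mm high, along its own x, blade to +x. Origin: underside of the middle of its 90 mm handle.
Things that resemble listed ones, but are neither listed nor needed, are in the scene too. What is shaped like the cover but blue is not meant.

How it is judged:
On the way, in this order (a step that is already met when the one before it is completed fails the run):
1. the cover stands upright, rim flat on the dish's floor, and is released (z of cover in the frame of dish below 0.01 m and horizontal distance between cover and dish below 0.03 m and angle between cover's own z axis and vertical below 0.1 rad and linear speed of cover below 0.02 m/s and contact force between the fingers and cover below 0.05 N), for 0.2 s.
2. the signet face points at the pointer within 0.15 rad (value of joint spindle between -0.15 and 0.15 rad), for 0.2 s.
At the end, for the whole second after the job is handed in: The cover stands at rest in the dish, open end down, upright within 0.1 rad, its rim on the dish's floor (within 4 mm); the spindle is at rest with the signet face pointing at the brass pointer within 0.15 rad (about 8.5 degrees) (all of step 2 and z of cover in the frame of dish below 0.01 m and horizontal distance between cover and dish below 0.03 m and angle between cover's own z axis and vertical below 0.1 rad and linear speed of cover below 0.02 m/s and velocity of joint spindle between -0.05 and 0.05 rad/s); the robot touches nothing.
It fails at once if the cover falls or is thrown: it moves faster than 0.5 m/s while the fingers do not hold it (linear speed of cover above 0.5 m/s and contact force between the fingers and cover below 0.05 N).
It fails at once if the cover is pressed into the dish with more than 40 N (contact force between cover and dish above 40 N).
It fails at once if the robot touches the wax ring (contact force between any of the fingers, the arm and spindle_c2 above 1 N or contact force between any of the fingers, the arm and spindle_c3 above 1 N).
It fails at once if a bystander is moved by more than 30 mm (distance of any of tin, stub, scraper from where it was at the start of the episode above 0.03 m).
It also fails if it takes over 53 s, if anything falls off the work surface, if the arm or the gripper's body presses on something with over 40 N, if the wrist force passes 120 N, or if a joint passes its speed limit or range.

## Working session

There is one attempt and no reset: what is moved stays moved. The work goes in short steps, Python scripts to look and compute and a tool call to move; the robot and the scene stay as the last step left them, time stands still between calls to the robot, and variables do not carry over. Pictures are saved under pics/ and viewed, at most 10 in all, crops included, and the job is handed in when it is done.

Besides the shell and the picture viewer there is one more tool, called as name([rows], argument=value, ...), one row to a line, values as JSON. arm_command: Moves the arm, as the interface text tells. Its arguments: {"type":"object","properties":{"steps":{"type":"array","items":{"type":"object","properties":{"translation":{"type":"array","items":{"type":"number","minimum":-1,"maximum":1}},"yaw":{"type":"number","minimum":-1,"maximum":1},"gripper":{"type":"number"}}}},"squeeze":{"type":"number"}},"required":["steps"]}

```bash
mkdir -p pics
cat > h.py <<'E'
from workcell import *
import numpy as np, cv2
def cam(n):
    m=camera_model(n);R=cv2.Rodrigues(np.array(m["rvec"],float))[0];return m,R,np.array(m["tvec"],float).ravel()
def world(n,depth):
    m,R,t=cam(n);h,w=depth.shape;u,v=np.meshgrid(np.arange(w),np.arange(h))
    P=np.stack([(u-m["cx"])/m["fx"]*depth,(v-m["cy"])/m["fy"]*depth,depth],-1)
    W=(P-t)@R;W[depth==0]=np.nan;return W
def proj(n,p):
    m,R,t=cam(n);c=R@np.array(p)+t;return m["fx"]*c[0]/c[2]+m["cx"],m["fy"]*c[1]/c[2]+m["cy"]
E
python3 - <<'E'
from h import *
ims=[]
for n in("top","side"):
    p,d=grab_frame(n);np.savez(f"{n}0.npz",p=p,d=d);ims.append(p)
    m,R,t=cam(n);print(n,-R.T@t,R[2],m["fx"],(d==0).mean())
    cv2.imwrite(f"pics/{n}0.png",cv2.resize(p[...,::-1],(800,600),interpolation=cv2.INTER_CUBIC))
print(read_state())
E
```

```text
top [ 0.30254288 -0.0622172   1.13601031] [ 0.22989252  0.00204696 -0.97321387] 439.40576205821367 0.0042572021484375
side [0.40544495 0.85299733 0.72006871] [ 0.11295251 -0.82219679 -0.55788366] 461.8589104086718 0.003911336263020833
{'clock': 0.1, 'q': array([-1.19452737e+00,  3.00410542e-01,  1.52149536e+00, -4.48629526e-05,
        1.32068040e+00, -6.66322718e-02]), 'qvel': array([-0.00159638, -0.00166268, -0.00034345, -0.00087097, -0.00089689,
        0.00162406]), 'tau': array([ 3.74601932e-04, -5.32645869e+01, -3.53286231e+01,  7.09388056e-02,
        2.35343393e-02, -5.67116581e-05]), 'eef_pos': array([ 0.23560737, -0.49675897,  0.22695579]), 'orientation': array([-3.06391941e+00, -6.89838126e-01,  3.08035566e-04]), 'wrist_force': array([ 0.05920638,  0.56171228, -0.28679119]), 'ft_torque': array([-0.01597702,  0.02769852, -0.02457728]), 'grasp_force': 0.0, 'gripper_width': 0.09399722018316198}
```

View pics/top0.png

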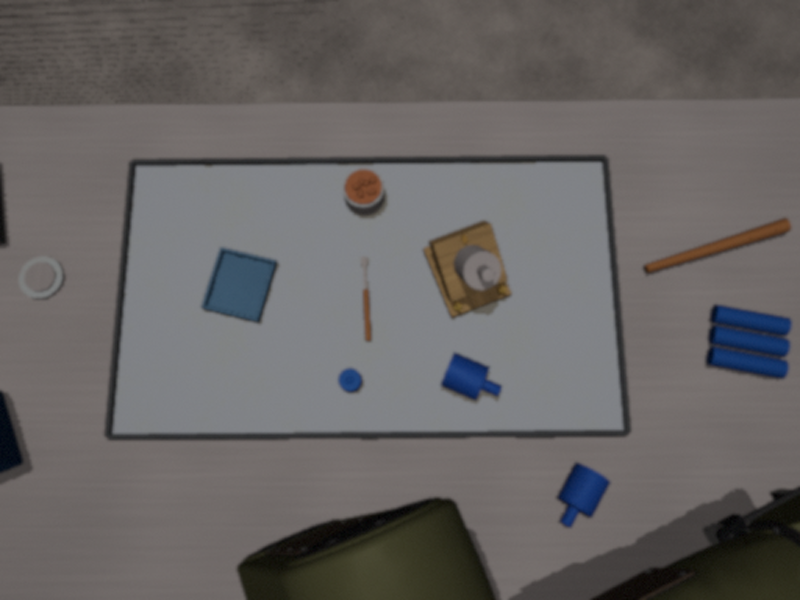

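View pics/side0.png

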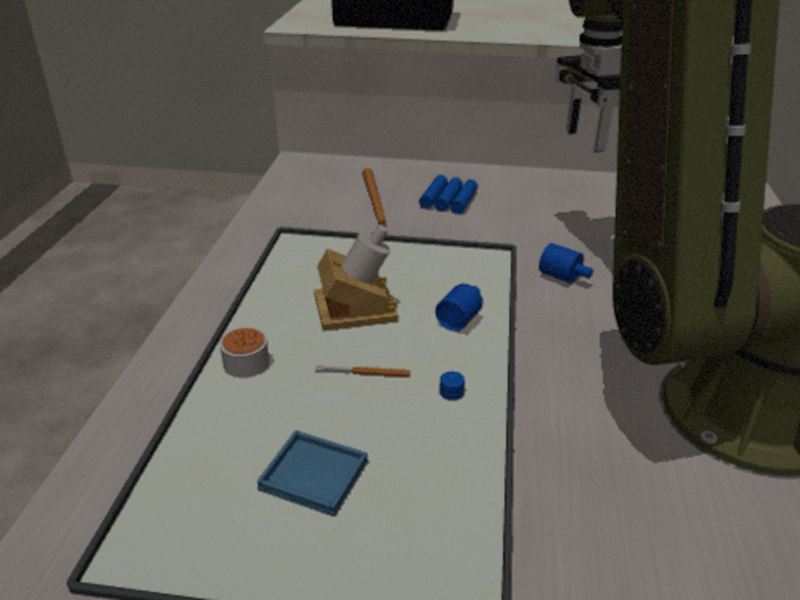

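The top view (800×600) shows the bare grey cover on the block at (480,268). The two blue look-alikes at (467,376) and (583,490) are not meant. The teal dish is at (240,285), the tin at (364,190), the stub at (350,380) and the scraper at (366,300). Next I'll confirm this in a crop and measure.

Run:
```python
from h import *
T=np.load("top0.npz");S=np.load("side0.npz")
def pts(n,D,box):
    W=world(n,D["d"]);hsv=cv2.cvtColor(D["p"],cv2.COLOR_RGB2HSV);x0,y0,x1,y1=[int(v*.64) for v in box]
    sl=np.s_[y0:y1,x0:x1];return W[sl].reshape(-1,3),hsv[sl].reshape(-1,3)
allw=[];allh=[]
for n,D,b in(("top",T,(410,205,525,330)),("side",S,(305,220,410,340))):
    w,h=pts(n,D,b);allw.append(w);allh.append(h)
    wood=(h[:,0]<25)&(h[:,1]>90)&(w[:,2]>.03)
    P=w[wood];rng=np.random.default_rng(0);best=None
    for _ in range(800):
        a=P[rng.choice(len(P),3,0)];nn=np.cross(a[1]-a[0],a[2]-a[0]);
        if np.linalg.norm(nn)<1e-6:continue
        nn/=np.linalg.norm(nn);nn*=np.sign(nn[2])
        if abs(nn[2]-.866)>.06:continue
        i=abs((P-a[0])@nn)<.0025
        if best is None or i.sum()>best.sum():best=i
    Q=P[best];c=Q.mean(0);nn=np.linalg.svd(Q-c)[2][2];nn*=np.sign(nn[2])
    print(n,"face",len(P),best.sum(),c,nn,"yaw",np.arctan2(-nn[1],-nn[0]))
    hgt=(w-c)@nn
    for lo,hi in((.056,.067),(.086,.098)):
        k=(hgt>lo)&(hgt<hi)&(h[:,1]<90);print(lo,k.sum(),np.median(w[k],0),np.median(hgt[k]))
    q=(hgt>.02)&(h[:,1]<90);print("max",np.nanmax(hgt[q]))
# dish
for n,D,b in(("top",T,(190,235,290,335)),("side",S,(245,420,380,525))):
    w,h=pts(n,D,b);k=(h[:,0]>85)&(h[:,0]<125)&(h[:,1]>60)&(w[:,2]<.04)
    r=k&(w[:,2]>.013);f=k&(w[:,2]<.010)
    rc=cv2.minAreaRect((w[r][:,:2]*1000).astype(np.float32));print(n,"dish rim",r.sum(),rc,np.median(w[r],0)," floor",w[f].mean(0))
im=T["p"][125:215,255:345,::-1];im2=S["p"][140:220,190:270,::-1]
cv2.imwrite("pics/crop.png",np.hstack([cv2.resize(im,(400,400),interpolation=2),cv2.resize(im2,(400,400),interpolation=2)]))
```

```text
top face 952 622 [ 0.62264705 -0.15549213  0.08356455] [-0.47120212 -0.17602681  0.86428186] yaw 0.35751607095208676
0.056 396 [ 0.59165456 -0.1756272   0.13391624] 0.061924392763462885
0.086 58 [ 0.57568826 -0.18581594  0.15801557] 0.09153956450441482
max 0.09565966520718458
side face 1040 317 [ 0.61744139 -0.14714152  0.08160865] [-0.46624699 -0.17751267  0.86666199] yaw 0.36378184129560953
0.056 169 [ 0.58976706 -0.16608163  0.1345299 ] 0.061971468341292184
0.086 33 [ 0.5760567  -0.17825933  0.15713548] 0.09105122976932718
max 0.09314541809790691
top dish rim 368 ((600.9688720703125, 216.04458618164062), (98.82047271728516, 108.17633056640625), 75.9359130859375) [0.59530418 0.20910672 0.01949919]  floor [0.60342488 0.21964436 0.00778674]
side dish rim 691 ((602.4196166992188, 220.08323669433594), (101.5064926147461, 111.20572662353516), 75.92057800292969) [0.60256714 0.22995696 0.01901028]  floor [0.60396467 0.21811068 0.00810892]
```

View pics/crop.png

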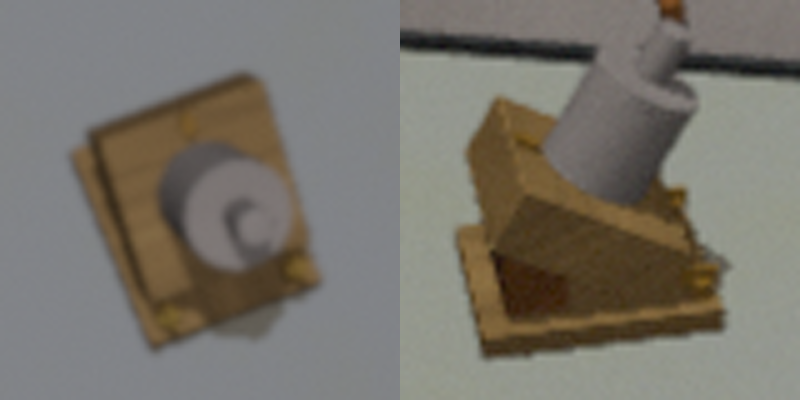

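The grey aluminium cover (crop centre about (235,210), side crop about (625,140)) is confirmed: it sits on the wooden block over the leaning face, with the brass pointer uphill at (190,125). Its heights along the face normal come out at 62 and 92 mm, as specified. I'm moving above the knob.

arm_command([
  {"translation": [0.745, -0.227, -0.122], "yaw": 0.166, "gripper": -1},
  {"translation": [0.745, -0.227, -0.122], "yaw": 0.166, "gripper": -1},
  {"translation": [0.745, -0.227, -0.122], "yaw": 0.166, "gripper": -1},
  {"translation": [0.745, -0.227, -0.122], "yaw": 0.166, "gripper": -1},
  {"translation": [0.745, -0.227, -0.122], "yaw": 0.166, "gripper": -1},
  {"translation": [0.745, -0.227, -0.122], "yaw": 0.166, "gripper": -1},
  {"translation": [0.745, -0.227, -0.122], "yaw": 0.166, "gripper": -1},
  {"translation": [0.745, -0.227, -0.122], "yaw": 0.166, "gripper": -1},
  {"translation": [0.745, -0.227, -0.122], "yaw": 0.166, "gripper": -1},
  {"translation": [0.745, -0.227, -0.122], "yaw": 0.166, "gripper": -1},
])

```text
clock: 0.93
eef_pos: [0.5412, -0.218, 0.2921]
orientation: [-3.091, -0.562, 0.001]
wrist_force: [0.6, -0.6, 0.0]
gripper_width: 0.0934
grasp_force: 0.0
```

```bash
cat >> h.py <<'E'
def plan(xyz,psi,s=None):
    """shift/yaw fractions from the present pose to TCP xyz, tool-x heading psi"""
    s=s or read_state();R=cv2.Rodrigues(np.array(s["orientation"]))[0]
    h=np.arctan2(R[1,0],R[0,0]);d=R.T@(np.array(xyz)-s["eef_pos"])
    print("t",round(s["clock"],2),"pos",s["eef_pos"].round(4),"psi",round(h,3),"q6",s["q"][5].round(2),"w",round(s["gripper_width"],4),"F",s["wrist_force"].round(1),"tilt",R[2,2].round(4))
    yw=-((psi-h+np.pi)%(2*np.pi)-np.pi)/.5
    print("frac",(d/.6).round(4),"yaw",round(yw,3),"rows",np.linalg.norm(d)/.0417)
E
python3 -c "
from h import *
plan((.5813,-.1821,.30),.36)"
```

```text
t 0.93 pos [ 0.5412 -0.218   0.2921] psi 0.36 q6 0.77 w 0.0934 F [ 0.6 -0.6  0. ] tilt -1.0
frac [ 0.0837 -0.0325 -0.0132] yaw -0.0 rows 1.3054317060199738
```

arm_command([
  {"translation": [0.05, -0.02, -0.008], "yaw": 0, "gripper": -1},
  {"translation": [0.05, -0.02, -0.008], "yaw": 0, "gripper": -1},
  {"translation": [0.05, -0.02, -0.008], "yaw": 0, "gripper": -1},
  {"translation": [0.05, -0.02, -0.008], "yaw": 0, "gripper": -1},
])

```text
clock: 1.27
eef_pos: [0.5635, -0.1983, 0.2961]
orientation: [-3.09, -0.562, 0.002]
wrist_force: [-2.1, 0.4, -0.7]
gripper_width: 0.0942
grasp_force: 0.0
```

```bash
python3 -c "
from h import *
plan((.5813,-.1821,.155),.36)"
```

```text
t 1.27 pos [ 0.5635 -0.1983  0.2961] psi 0.36 q6 0.81 w 0.0942 F [-2.1  0.4 -0.7] tilt -1.0
frac [ 0.0376 -0.0147  0.2352] yaw -0.0 rows 3.433613841614454
```

arm_command([
  {"translation": [0.0376, -0.0147, 0.03], "yaw": 0, "gripper": -1},
  {"translation": [0.0376, -0.0147, 0.08], "yaw": 0, "gripper": -1},
  {"translation": [0.0376, -0.0147, 0.14], "yaw": 0, "gripper": -1},
  {"translation": [0.0376, -0.0147, 0.19], "yaw": 0, "gripper": -1},
  {"translation": [0.0376, -0.0147, 0.22], "yaw": 0, "gripper": -1},
  {"translation": [0.0376, -0.0147, 0.235], "yaw": 0, "gripper": -1},
  {"translation": [0.0376, -0.0147, 0.235], "yaw": 0, "gripper": -1},
  {"translation": [0.0376, -0.0147, 0.235], "yaw": 0, "gripper": -1},
])

```text
clock: 1.93
eef_pos: [0.5818, -0.1826, 0.1567]
orientation: [3.091, 0.56, 0.001]
wrist_force: [0.2, -0.1, -1.2]
gripper_width: 0.0935
grasp_force: 0.0
```

Run:
```python
from h import *
plan((.5813,-.1821,.155),.36)
ims=[]
for n in("side","top"):
    p,d=grab_frame(n);u,v=proj(n,(.58,-.18,.14));u,v=int(u),int(v)
    ims.append(cv2.resize(p[v-45:v+45,u-45:u+45,::-1],(400,400),interpolation=2))
cv2.imwrite("pics/g.png",np.hstack(ims))
```

```text
t 1.93 pos [ 0.5818 -0.1826  0.1567] psi 0.359 q6 0.85 w 0.0935 F [ 0.2 -0.1 -1.2] tilt -1.0
frac [-0.0005 -0.0011  0.0028] yaw -0.002 rows 0.044405794797814875
```

View pics/g.png

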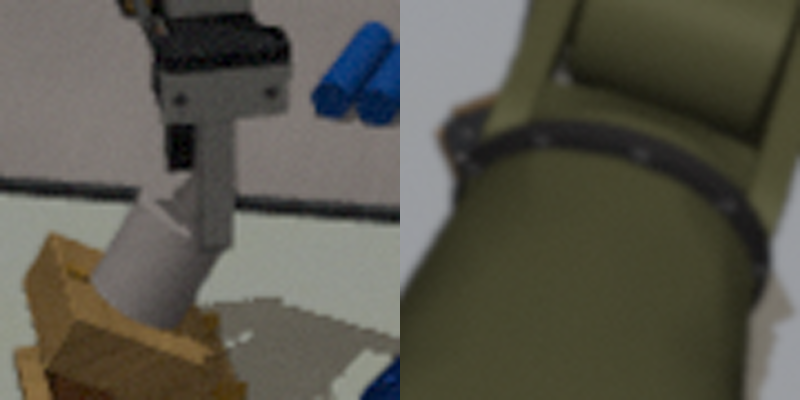

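The side crop shows the fingers straddling the knob with the near fingertip at (215,245), outside the cover's top. I'm closing.

arm_command([
  {"translation": [0, 0, 0], "yaw": 0, "gripper": 1},
  {"translation": [0, 0, 0], "yaw": 0, "gripper": 1},
  {"translation": [0, 0, 0], "yaw": 0, "gripper": 1},
  {"translation": [0, 0, 0], "yaw": 0, "gripper": 1},
  {"translation": [0, 0, 0], "yaw": 0, "gripper": 1},
  {"translation": [0, 0, 0], "yaw": 0, "gripper": 1},
  {"translation": [0, 0, 0], "yaw": 0, "gripper": 1},
  {"translation": [0, 0, 0], "yaw": 0, "gripper": 1},
  {"translation": [0, 0, 0], "yaw": 0, "gripper": 1},
  {"translation": [0, 0, 0], "yaw": 0, "gripper": 1},
], squeeze=20)

```text
clock: 2.87
eef_pos: [0.5819, -0.1818, 0.1557]
orientation: [-3.091, -0.562, 0.0]
wrist_force: [-0.3, 1.0, 0.7]
gripper_width: 0.0306
grasp_force: 0.0
```

arm_command([
  {"translation": [0, 0, 0], "yaw": 0, "gripper": 1},
  {"translation": [0, 0, 0], "yaw": 0, "gripper": 1},
  {"translation": [0, 0, 0], "yaw": 0, "gripper": 1},
  {"translation": [0, 0, 0], "yaw": 0, "gripper": 1},
  {"translation": [0, 0, 0], "yaw": 0, "gripper": 1},
])

```text
clock: 3.28
eef_pos: [0.5819, -0.1818, 0.1557]
orientation: [-3.091, -0.562, 0.0]
wrist_force: [1.0, 0.2, -0.9]
gripper_width: 0.0198
grasp_force: 20.3
```

arm_command([
  {"translation": [-0.0067, 0, -0.0115], "yaw": 0, "gripper": 1},
  {"translation": [-0.0133, 0, -0.0231], "yaw": 0, "gripper": 1},
  {"translation": [-0.02, 0, -0.0346], "yaw": 0, "gripper": 1},
  {"translation": [-0.0267, 0, -0.0462], "yaw": 0, "gripper": 1},
  {"translation": [-0.0333, 0, -0.0577], "yaw": 0, "gripper": 1},
  {"translation": [-0.04, 0, -0.0693], "yaw": 0, "gripper": 1},
  {"translation": [-0.0467, 0, -0.0808], "yaw": 0, "gripper": 1},
  {"translation": [-0.0533, 0, -0.0924], "yaw": 0, "gripper": 1},
  {"translation": [-0.06, 0, -0.1039], "yaw": 0, "gripper": 1},
  {"translation": [-0.0667, 0, -0.1155], "yaw": 0, "gripper": 1},
])

```text
clock: 4.12
eef_pos: [0.544, -0.1961, 0.2257]
orientation: [-3.091, -0.562, -0.0]
wrist_force: [-0.1, -0.3, -0.1]
gripper_width: 0.0194
grasp_force: 20.3
```

arm_command([
  {"translation": [0, 0, -0.025], "yaw": 0, "gripper": 1},
  {"translation": [0, 0, -0.05], "yaw": 0, "gripper": 1},
  {"translation": [0, 0, -0.075], "yaw": 0, "gripper": 1},
  {"translation": [0, 0, -0.1], "yaw": 0, "gripper": 1},
  {"translation": [0, 0, -0.1], "yaw": 0, "gripper": 1},
])

```text
clock: 4.53
eef_pos: [0.5449, -0.1963, 0.2883]
orientation: [3.088, 0.562, 0.006]
wrist_force: [0.1, -0.0, -0.3]
gripper_width: 0.0194
grasp_force: 20.3
```

Run:
```python
from h import *
plan((.60,.21,.29),.36)
p,d=grab_frame("side");np.savez("side1.npz",p=p,d=d)
u,v=proj("side",read_state()["eef_pos"]-[0,0,.05]);u,v=int(u),int(v);print(u,v)
cv2.imwrite("pics/l.png",cv2.resize(p[v-60:v+60,u-60:u+60,::-1],(600,600),interpolation=2))
```

```text
t 4.53 pos [ 0.5449 -0.1963  0.2883] psi 0.36 q6 0.8 w 0.0194 F [ 0.1 -0.  -0.3] tilt -1.0
frac [ 0.3244 -0.6014 -0.0036] yaw -0.0 rows 9.831662142254114
257 116
```

View pics/l.png

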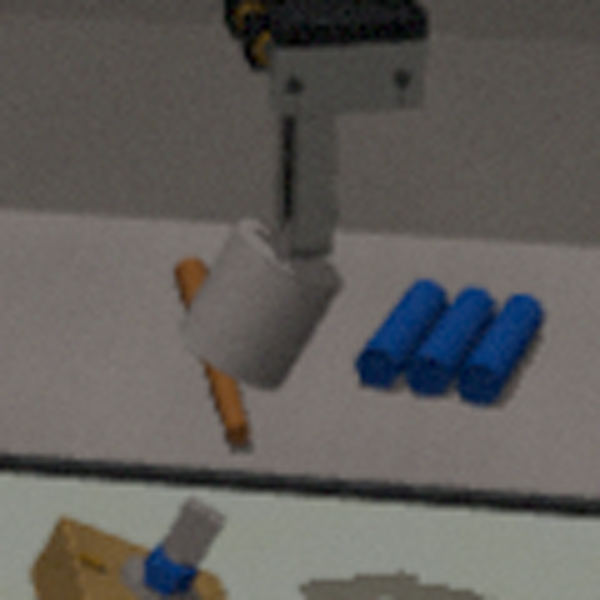

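The cover is off and still tilted about 30° in the grip (cover centre (265,310)). The spindle tang (195,530) and the blue ring (170,570) are exposed. I'll turn the lean plane along the dish's long axis and right the cover on the dish floor.

```bash
python3 -c "
from h import *
plan((.5593,.2287,.20),-.245)"
```

```text
t 4.58 pos [ 0.5446 -0.1961  0.2863] psi 0.36 q6 0.8 w 0.0191 F [ 0.1  0.1 -1.7] tilt -1.0
frac [ 0.2719 -0.6543  0.1432] yaw 1.21 rows 10.401340275636759
```

arm_command([
  {"translation": [0.02, -0.05, 0.01], "yaw": 0.1, "gripper": 1},
  {"translation": [0.05, -0.11, 0.02], "yaw": 0.2, "gripper": 1},
  {"translation": [0.07, -0.17, 0.03], "yaw": 0.3, "gripper": 1},
  {"translation": [0.095, -0.23, 0.04], "yaw": 0.4, "gripper": 1},
  {"translation": [0.12, -0.29, 0.05], "yaw": 0.5, "gripper": 1},
  {"translation": [0.145, -0.35, 0.06], "yaw": 0.6, "gripper": 1},
  {"translation": [0.17, -0.41, 0.08], "yaw": 0.7, "gripper": 1},
  {"translation": [0.2, -0.47, 0.1], "yaw": 0.8, "gripper": 1},
  {"translation": [0.22, -0.53, 0.12], "yaw": 0.9, "gripper": 1},
  {"translation": [0.245, -0.59, 0.13], "yaw": 1.0, "gripper": 1},
], squeeze=20)

```text
clock: 5.42
eef_pos: [0.5561, 0.1888, 0.2043]
orientation: [3.132, -0.224, -0.005]
wrist_force: [0.8, 0.0, -0.2]
gripper_width: 0.0196
grasp_force: 20.3
```

```bash
python3 -c "
from h import *
plan((.5593,.2287,.20),-.245)"
```

```text
t 5.42 pos [0.5561 0.1888 0.2043] psi -0.143 q6 1.98 w 0.0196 F [ 0.8  0.  -0.2] tilt -1.0
frac [-0.0041 -0.0667  0.0071] yaw 0.205 rows 0.9665519954836397
```

arm_command([
  {"translation": [0, -0.03, 0.004], "yaw": 0.1, "gripper": 1},
  {"translation": [-0.004, -0.055, 0.007], "yaw": 0.205, "gripper": 1},
  {"translation": [-0.004, -0.055, 0.007], "yaw": 0.205, "gripper": 1},
  {"translation": [-0.004, -0.055, 0.007], "yaw": 0.205, "gripper": 1},
  {"translation": [-0.004, -0.055, 0.007], "yaw": 0.205, "gripper": 1},
])

```text
clock: 5.83
eef_pos: [0.5595, 0.2193, 0.2023]
orientation: [3.118, -0.379, -0.001]
wrist_force: [-0.6, 0.8, -0.3]
gripper_width: 0.0197
grasp_force: 20.3
```

Run:
```python
from h import *
plan((.5593,.2287,.102),-.245)
p,d=grab_frame("side");W=world("side",d);s=read_state()["eef_pos"]
hs=cv2.cvtColor(p,cv2.COLOR_RGB2HSV)
k=(np.hypot(W[...,0]-s[0]-.02,W[...,1]-s[1])<.07)&(W[...,2]>.06)&(W[...,2]<s[2]-.025)
q=W[k];e=np.array([np.cos(.245),-np.sin(.245),0]);
rel=np.c_[(q-s)@e,q[:,2]-s[2]]
print(len(q),"lowest",q[:,2].min()-s[2])
for z in np.arange(-.1,-.03,.01):
    m=abs(rel[:,1]-z)<.004
    if m.sum():print(round(z,3),m.sum(),np.percentile(rel[m,0],[2,50,98]).round(4))
u,v=proj("side",s-[0,0,.06]);u,v=int(u),int(v)
cv2.imwrite("pics/d.png",cv2.resize(p[v-70:v+70,u-70:u+70,::-1],(500,500),interpolation=2))
```

```text
t 5.83 pos [0.5595 0.2193 0.2023] psi -0.242 q6 2.13 w 0.0197 F [-0.6  0.8 -0.3] tilt -1.0
frac [-0.004  -0.0152  0.1672] yaw 0.007 rows 2.416848405152659
852 lowest -0.08992761259010026
-0.09 6 [0.0103 0.0133 0.0177]
-0.08 39 [0.0035 0.0181 0.0344]
-0.07 78 [0.0013 0.0248 0.0513]
-0.06 105 [-0.0065  0.0254  0.059 ]
-0.05 102 [-0.014   0.0196  0.0523]
-0.04 155 [-0.0184  0.0036  0.0478]
-0.03 200 [-0.0104 -0.0016  0.0401]
```

View pics/d.png

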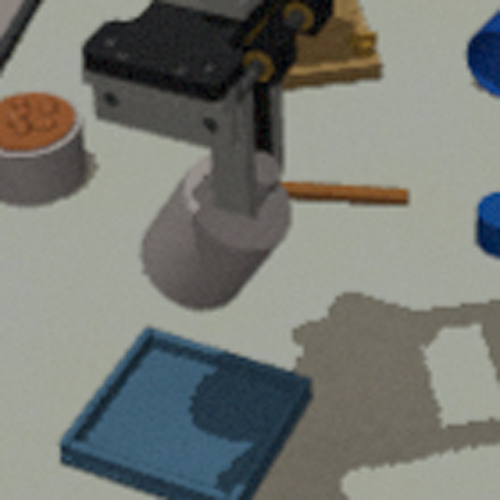

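The cover is over the dish, still tilted about 30°: lowest rim at (190,308), dish inner floor about (190,405). I'm lowering it until the low rim is just above the floor.

arm_command([
  {"translation": [-0.004, -0.0152, 0.03], "yaw": 0, "gripper": 1},
  {"translation": [-0.004, -0.0152, 0.06], "yaw": 0, "gripper": 1},
  {"translation": [-0.004, -0.0152, 0.09], "yaw": 0, "gripper": 1},
  {"translation": [-0.004, -0.0152, 0.115], "yaw": 0, "gripper": 1},
  {"translation": [-0.004, -0.0152, 0.135], "yaw": 0, "gripper": 1},
  {"translation": [-0.004, -0.0152, 0.147], "yaw": 0, "gripper": 1},
  {"translation": [-0.004, -0.0152, 0.153], "yaw": 0, "gripper": 1},
  {"translation": [-0.004, -0.0152, 0.157], "yaw": 0, "gripper": 1},
  {"translation": [-0.004, -0.0152, 0.157], "yaw": 0, "gripper": 1},
])

```text
clock: 6.63
eef_pos: [0.5597, 0.2295, 0.1088]
orientation: [-3.118, 0.38, -0.001]
wrist_force: [0.1, 0.3, -1.6]
gripper_width: 0.0197
grasp_force: 20.3
```

arm_command([
  {"translation": [0, 0, 0], "yaw": 0, "gripper": 1},
  {"translation": [0, 0, 0.002], "yaw": 0, "gripper": 1},
  {"translation": [0, 0, 0.004], "yaw": 0, "gripper": 1},
  {"translation": [0, 0, 0.006], "yaw": 0, "gripper": 1},
  {"translation": [0, 0, 0.008], "yaw": 0, "gripper": 1},
  {"translation": [0, 0, 0.01], "yaw": 0, "gripper": 1},
  {"translation": [0, 0, 0.01], "yaw": 0, "gripper": 1},
], squeeze=8)

```text
clock: 7.22
eef_pos: [0.5594, 0.2296, 0.1023]
orientation: [3.118, -0.38, -0.001]
wrist_force: [0.2, 0.7, -1.3]
gripper_width: 0.0197
grasp_force: 8.3
```

arm_command([
  {"translation": [0, 0, 0.001], "yaw": 0, "gripper": 1},
  {"translation": [0, 0, 0.002], "yaw": 0, "gripper": 1},
  {"translation": [0.006, 0, 0.003], "yaw": 0, "gripper": 1},
  {"translation": [0.012, 0, 0.003], "yaw": 0, "gripper": 1},
  {"translation": [0.018, 0, 0.003], "yaw": 0, "gripper": 1},
  {"translation": [0.024, 0, 0.003], "yaw": 0, "gripper": 1},
  {"translation": [0.03, 0, 0.003], "yaw": 0, "gripper": 1},
  {"translation": [0.036, 0, 0.003], "yaw": 0, "gripper": 1},
], squeeze=4)

```text
clock: 7.88
eef_pos: [0.5808, 0.2243, 0.1007]
orientation: [3.118, -0.38, -0.0]
wrist_force: [-0.5, 0.8, -0.2]
gripper_width: 0.0201
grasp_force: 4.0
```

```bash
cat >> h.py <<'E'
def tilt():
    p,d=grab_frame("side");W=world("side",d);st=read_state();s=st["eef_pos"]
    c=np.array([.602,.218]);e=np.array([np.cos(.245),-np.sin(.245),0])
    hs=cv2.cvtColor(p,cv2.COLOR_RGB2HSV)
    k=(np.hypot(W[...,0]-c[0],W[...,1]-c[1])<.075)&(W[...,2]>.02)&(W[...,2]<s[2]-.027)&(hs[...,1]<70)
    q=W[k];x=(q-np.r_[c,0])@e
    for z in np.arange(.025,.09,.01):
        m=abs(q[:,2]-z)<.004
        if m.sum():print(z.round(3),m.sum(),np.percentile(x[m],[2,50,98]).round(4))
    print("tool x",(s-np.r_[c,0])@e)
    return p
E
python3 -c "
from h import *
plan((.602,.218,.0975),-.245);tilt()"
```

```text
t 7.88 pos [0.5808 0.2243 0.1007] psi -0.243 q6 2.12 w 0.0201 F [-0.5  0.8 -0.2] tilt -1.0
frac [0.0367 0.0017 0.0054] yaw 0.004 rows 0.5347920418959827
0.025 86 [-0.0357 -0.0094  0.0461]
0.035 76 [-0.0373 -0.015   0.0195]
0.045 79 [-0.0406 -0.0176  0.016 ]
0.055 70 [-0.0436 -0.0199  0.0104]
0.065 113 [-0.0469 -0.0307  0.0066]
0.075 105 [-0.0394 -0.0315  0.0029]
tool x -0.021594271971058027
```

It is righting (about 30° down to 17°). I'll keep dragging to the centre, then press lightly.

arm_command([
  {"translation": [0.006, 0, 0.0], "yaw": 0, "gripper": 1},
  {"translation": [0.012, 0, 0.0], "yaw": 0, "gripper": 1},
  {"translation": [0.018, 0, 0.001], "yaw": 0, "gripper": 1},
  {"translation": [0.024, 0, 0.002], "yaw": 0, "gripper": 1},
  {"translation": [0.03, 0, 0.003], "yaw": 0, "gripper": 1},
  {"translation": [0.034, 0, 0.004], "yaw": 0, "gripper": 1},
  {"translation": [0.036, 0, 0.005], "yaw": 0, "gripper": 1},
  {"translation": [0.036, 0, 0.006], "yaw": 0, "gripper": 1},
  {"translation": [0.036, 0, 0.006], "yaw": 0, "gripper": 1},
])

```text
clock: 8.68
eef_pos: [0.6019, 0.2192, 0.0977]
orientation: [-3.118, 0.38, -0.002]
wrist_force: [1.0, -1.3, 4.1]
gripper_width: 0.02
grasp_force: 4.0
```

```bash
python3 -c "
from h import *
plan((.602,.218,.0975),-.245);p=tilt()
u,v=map(int,proj('side',(.602,.218,.05)))
cv2.imwrite('pics/e.png',cv2.resize(p[v-60:v+60,u-60:u+60,::-1],(500,500),interpolation=2))"
```

```text
t 8.68 pos [0.6019 0.2192 0.0977] psi -0.243 q6 2.11 w 0.02 F [ 1.  -1.3  4.1] tilt -1.0
frac [0.0007 0.0019 0.0004] yaw 0.004 rows 0.02995420606026012
0.025 80 [-0.0356 -0.0079  0.0374]
0.035 88 [-0.0267 -0.0111  0.0239]
0.045 83 [-0.0277 -0.0129  0.023 ]
0.055 82 [-0.0288 -0.0109  0.0223]
0.065 93 [-0.0297 -0.0145  0.0212]
tool x -0.0004860768173537554
```

View pics/e.png

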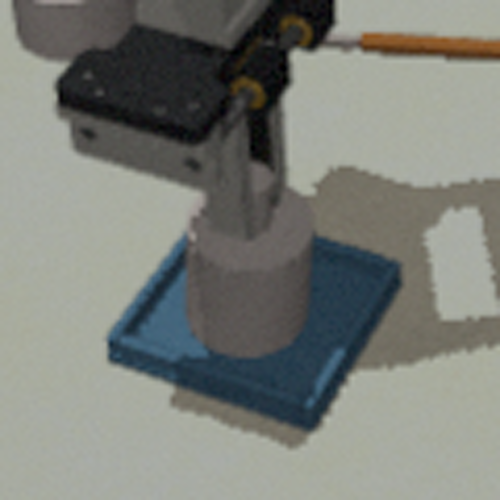

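The cover is nearly upright in the dish (body (248,300)), with about 5° of tilt left and 4 N on the floor. I'll press a little more, then release.

arm_command([
  {"translation": [0, 0, 0.001], "yaw": 0, "gripper": 1},
  {"translation": [0, 0, 0.002], "yaw": 0, "gripper": 1},
  {"translation": [0, 0, 0.003], "yaw": 0, "gripper": 1},
  {"translation": [0, 0, 0.004], "yaw": 0, "gripper": 1},
  {"translation": [0, 0, 0.005], "yaw": 0, "gripper": 1},
  {"translation": [0, 0, 0.005], "yaw": 0, "gripper": 1},
])

```text
clock: 9.23
eef_pos: [0.6024, 0.2192, 0.0955]
orientation: [-3.118, 0.38, -0.005]
wrist_force: [2.7, -1.8, 8.4]
gripper_width: 0.02
grasp_force: 6.8
```

```bash
python3 -c "
from h import *
plan((.602,.218,.0975),-.245);p=tilt()"
```

```text
t 9.23 pos [0.6024 0.2192 0.0955] psi -0.243 q6 2.11 w 0.02 F [ 2.7 -1.8  8.4] tilt -1.0
frac [-0.0001  0.0022 -0.0033] yaw 0.005 rows 0.05675697514526827
0.025 80 [-0.0261 -0.0111  0.022 ]
0.035 83 [-0.026  -0.0089  0.0238]
0.045 87 [-0.0275 -0.0101  0.0216]
0.055 86 [-0.028  -0.0116  0.0191]
0.065 90 [-0.0288 -0.0141  0.0204]
tool x 5.088426970333048e-05
```

arm_command([
  {"translation": [0, 0, -0.002], "yaw": 0, "gripper": 0.5},
  {"translation": [0, 0, -0.003], "yaw": 0, "gripper": 0.4},
  {"translation": [0, 0, -0.003], "yaw": 0, "gripper": 0.2},
  {"translation": [0, 0, -0.003], "yaw": 0, "gripper": 0},
  {"translation": [0, 0, -0.003], "yaw": 0, "gripper": 0},
  {"translation": [0, 0, -0.003], "yaw": 0, "gripper": 0},
])

```text
clock: 9.78
eef_pos: [0.6013, 0.2192, 0.0958]
orientation: [3.118, -0.38, -0.001]
wrist_force: [-0.2, -0.6, 0.2]
gripper_width: 0.0463
grasp_force: 0.0
```

```bash
python3 -c "
from h import *
plan((.602,.218,.25),-.245);p=tilt()"
```

```text
t 9.78 pos [0.6013 0.2192 0.0958] psi -0.243 q6 2.11 w 0.0463 F [-0.2 -0.6  0.2] tilt -1.0
frac [ 0.0016  0.0018 -0.257 ] yaw 0.005 rows 3.6979966925046006
0.025 94 [-0.0243 -0.0109  0.0236]
0.035 84 [-0.0247 -0.0112  0.0235]
0.045 85 [-0.0241 -0.0085  0.026 ]
0.055 85 [-0.0244 -0.0098  0.0241]
0.065 108 [-0.024  -0.0084  0.0255]
tool x -0.0009586515992089308
```

The cover is upright and released. I'm retreating and looking at the spindle.

arm_command([
  {"translation": [0, 0, -0.02], "yaw": 0, "gripper": 0},
  {"translation": [0, 0, -0.06], "yaw": 0, "gripper": 0},
  {"translation": [0, 0, -0.12], "yaw": 0, "gripper": 0},
  {"translation": [0, 0, -0.19], "yaw": 0, "gripper": 0},
  {"translation": [0, 0, -0.25], "yaw": 0, "gripper": 0},
  {"translation": [0, 0, -0.25], "yaw": 0, "gripper": 0},
])

```text
clock: 10.33
eef_pos: [0.6031, 0.2198, 0.2556]
orientation: [-3.113, 0.38, -0.018]
wrist_force: [0.1, 0.7, 0.5]
gripper_width: 0.0471
grasp_force: 0.0
```

```bash
cat >> h.py <<'E'
YB=.36;BX=np.array([np.cos(YB),np.sin(YB),0]);BY=np.array([-np.sin(YB),np.cos(YB),0]);Z=np.array([0,0,1.])
F=np.array([.6187,-.168,.075]);N=-.5*BX+.866*Z;U=.866*BX+.5*Z
def spin(show=None):
    ims=[]
    for n in("side","top"):
        p,d=grab_frame(n);W=world(n,d);hs=cv2.cvtColor(p,cv2.COLOR_RGB2HSV)
        r=W-F-[0,0,.002];a=r@U;b=r@BY;s=r@N
        near=(np.hypot(a,b)<.034)
        bl=near&(hs[...,0]>100)&(hs[...,0]<130)&(hs[...,1]>120)&(s>.002)&(s<.04)
        rr=np.hypot(a,b)[bl];th=np.arctan2(b,a)[bl];far=rr>.0175
        print(n,"blue",bl.sum(),"far",far.sum(),"med s",np.median(s[bl]),"centroid a,b",a[bl].mean().round(4),b[bl].mean().round(4))
        if far.sum():
            print("  far th pct",np.percentile(th[far],[5,50,95]).round(2),"mean dir",np.arctan2(b[bl][far].mean(),a[bl][far].mean()).round(3))
        tg=near&(s>.050)&(s<.060)&(hs[...,1]<90)&(np.hypot(a,b)<.02)
        if tg.sum()>5:
            q=np.c_[a[tg],b[tg]]*1000;rc=cv2.minAreaRect(q.astype(np.float32));c=np.cov(q.T);w,V=np.linalg.eigh(c)
            print("  tang top",tg.sum(),"centre mm",q.mean(0).round(1),"rect",rc,"thin-dir",np.arctan2(V[1,0],V[0,0]).round(3),np.sqrt(w).round(1))
        if show:
            u,v=map(int,proj(n,F+.03*N));ims.append(cv2.resize(p[v-32:v+32,u-32:u+32,::-1],(400,400),interpolation=2))
    if show:cv2.imwrite(show,np.hstack(ims))
E
python3 -c "
from h import *
spin('pics/s.png');plan(F,.36)"
```

```text
side blue 59 far 32 med s 0.019196027918864766 centroid a,b 0.0071 0.0138
  far th pct [0.76 1.08 1.47] mean dir 1.103
  tang top 27 centre mm [0.4 3.2] rect ((-0.1813502311706543, 1.7039852142333984), (18.090131759643555, 20.504539489746094), 53.28547286987305) thin-dir -2.401 [5.  6.3]
top blue 42 far 9 med s 0.02345789885722404 centroid a,b 0.0067 0.0094
  far th pct [0.73 1.14 1.39] mean dir 1.078
  tang top 48 centre mm [ 0.3 -0.7] rect ((-0.43593406677246094, -1.1517200469970703), (12.222692489624023, 20.380077362060547), 64.26528930664062) thin-dir -2.074 [3.8 6.4]
t 10.43 pos [0.6017 0.2193 0.2481] psi -0.243 q6 2.11 w 0.0473 F [ 0.1  0.  -1.7] tilt -1.0
frac [0.1819 0.6203 0.2879] yaw -1.205 rows 10.182249216406348
```

View pics/s.png

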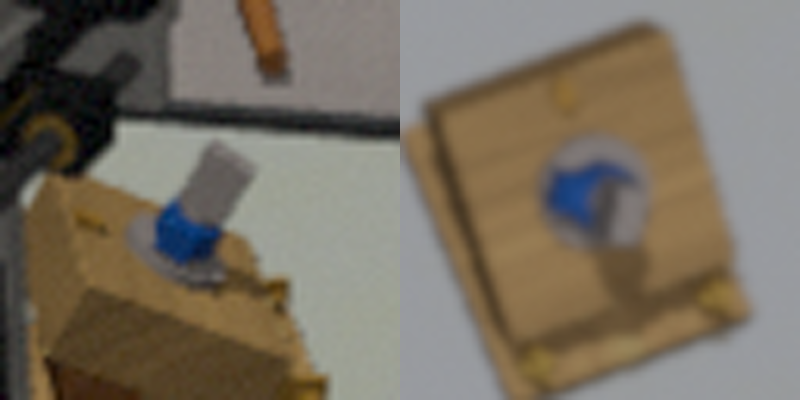

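In the crop, the signet (right half, (570,195)) faces left (block +y). The tang is at (620,215), the pointer at (565,95), and the spindle angle is about +1.09 rad. The tool must turn about −1.15 rad. To stay clear of joint 6's limit I use the half-turn-equivalent grasp, so I first swing the yaw around.

arm_command([
  {"translation": [0, 0, 0], "yaw": -0.25, "gripper": -0.2},
  {"translation": [0, 0, 0], "yaw": -0.5, "gripper": -0.2},
  {"translation": [0, 0, 0], "yaw": -0.75, "gripper": -0.2},
  {"translation": [0, 0, 0], "yaw": -1, "gripper": -0.2},
  {"translation": [0, 0, 0], "yaw": -1, "gripper": -0.2},
])

```text
clock: 10.85
eef_pos: [0.6009, 0.2191, 0.2445]
orientation: [3.114, 0.413, -0.004]
wrist_force: [0.2, 0.0, 0.0]
gripper_width: 0.0564
grasp_force: 0.0
```

arm_command([
  {"translation": [0, 0, 0], "yaw": -0.25, "gripper": -0.2},
  {"translation": [0, 0, 0], "yaw": -0.5, "gripper": -0.2},
  {"translation": [0, 0, 0], "yaw": -0.75, "gripper": -0.2},
  {"translation": [0, 0, 0], "yaw": -1, "gripper": -0.2},
  {"translation": [0, 0, 0], "yaw": -1, "gripper": -0.2},
])

```text
clock: 11.27
eef_pos: [0.6011, 0.2192, 0.245]
orientation: [-2.918, -1.164, 0.003]
wrist_force: [0.9, -0.6, -0.2]
gripper_width: 0.0563
grasp_force: 0.0
```

arm_command([
  {"translation": [0, 0, 0], "yaw": -0.25, "gripper": -0.2},
  {"translation": [0, 0, 0], "yaw": -0.5, "gripper": -0.2},
  {"translation": [0, 0, 0], "yaw": -0.75, "gripper": -0.2},
  {"translation": [0, 0, 0], "yaw": -1, "gripper": -0.2},
  {"translation": [0, 0, 0], "yaw": -1, "gripper": -0.2},
])

```text
clock: 11.68
eef_pos: [0.6012, 0.2192, 0.2454]
orientation: [-2.542, -1.846, 0.002]
wrist_force: [-0.0, 0.5, -0.2]
gripper_width: 0.0561
grasp_force: 0.0
```

```bash
python3 -c "
from h import *
plan((.5972,-.1761,.25),3.077)"
```

```text
t 11.68 pos [0.6012 0.2192 0.2454] psi 1.256 q6 0.61 w 0.0561 F [-0.   0.5 -0.2] tilt -1.0
frac [-0.6285  0.1974 -0.0075] yaw -3.641 rows 9.479618717485371
```

arm_command([
  {"translation": [-0.06, 0.02, 0], "yaw": -0.1, "gripper": -0.2},
  {"translation": [-0.12, 0.04, 0], "yaw": -0.2, "gripper": -0.2},
  {"translation": [-0.185, 0.06, 0], "yaw": -0.3, "gripper": -0.2},
  {"translation": [-0.25, 0.08, 0], "yaw": -0.4, "gripper": -0.2},
  {"translation": [-0.315, 0.1, 0], "yaw": -0.5, "gripper": -0.2},
  {"translation": [-0.38, 0.12, 0], "yaw": -0.6, "gripper": -0.2},
  {"translation": [-0.445, 0.14, 0], "yaw": -0.7, "gripper": -0.2},
  {"translation": [-0.51, 0.16, 0], "yaw": -0.8, "gripper": -0.2},
  {"translation": [-0.57, 0.18, 0], "yaw": -0.9, "gripper": -0.2},
  {"translation": [-0.62, 0.195, 0], "yaw": -1, "gripper": -0.2},
])

```text
clock: 12.52
eef_pos: [0.5974, -0.1734, 0.2456]
orientation: [-2.016, -2.409, 0.001]
wrist_force: [0.2, -0.1, -0.1]
gripper_width: 0.0565
grasp_force: 0.0
```

arm_command([
  {"translation": [0, 0, 0], "yaw": -0.25, "gripper": -0.2},
  {"translation": [0, 0, 0], "yaw": -0.5, "gripper": -0.2},
  {"translation": [0, 0, 0], "yaw": -0.75, "gripper": -0.2},
  {"translation": [0, 0, 0], "yaw": -1, "gripper": -0.2},
  {"translation": [0, 0, 0], "yaw": -1, "gripper": -0.2},
])

```text
clock: 12.93
eef_pos: [0.5978, -0.1708, 0.2456]
orientation: [-1.348, -2.837, 0.0]
wrist_force: [-0.1, -0.3, 0.2]
gripper_width: 0.0569
grasp_force: 0.0
```

arm_command([
  {"translation": [0, 0, 0], "yaw": -0.25, "gripper": -0.2},
  {"translation": [0, 0, 0], "yaw": -0.5, "gripper": -0.2},
  {"translation": [0, 0, 0], "yaw": -0.75, "gripper": -0.2},
  {"translation": [0, 0, 0], "yaw": -1, "gripper": -0.2},
  {"translation": [0, 0, 0], "yaw": -1, "gripper": -0.2},
])

```text
clock: 13.35
eef_pos: [0.5979, -0.1706, 0.2458]
orientation: [-0.606, -3.082, -0.0]
wrist_force: [-0.1, -0.0, 0.2]
gripper_width: 0.0567
grasp_force: 0.0
```

```bash
python3 -c "
from h import *
plan((.5972,-.1761,.16),3.077)"
```

```text
t 13.35 pos [ 0.5979 -0.1706  0.2458] psi 2.753 q6 -1.52 w 0.0567 F [-0.1 -0.   0.2] tilt -1.0
frac [-0.0024 -0.0089  0.1429] yaw -0.648 rows 2.0607142992905394
```

arm_command([
  {"translation": [-0.0024, -0.0089, 0], "yaw": -0.25, "gripper": -0.2},
  {"translation": [-0.0024, -0.0089, 0.03], "yaw": -0.5, "gripper": -0.2},
  {"translation": [-0.0024, -0.0089, 0.07], "yaw": -0.648, "gripper": -0.2},
  {"translation": [-0.0024, -0.0089, 0.11], "yaw": -0.648, "gripper": -0.2},
  {"translation": [-0.0024, -0.0089, 0.145], "yaw": -0.648, "gripper": -0.2},
  {"translation": [-0.0024, -0.0089, 0.17], "yaw": -0.648, "gripper": -0.2},
  {"translation": [-0.0024, -0.0089, 0.185], "yaw": -0.648, "gripper": -0.2},
  {"translation": [-0.0024, -0.0089, 0.191], "yaw": -0.648, "gripper": -0.2},
  {"translation": [-0.0024, -0.0089, 0.191], "yaw": -0.648, "gripper": -0.2},
])

```text
clock: 14.1
eef_pos: [0.5972, -0.1761, 0.1311]
orientation: [-0.103, -3.139, -0.0]
wrist_force: [-0.3, -0.0, -0.1]
gripper_width: 0.0566
grasp_force: 0.0
```

```bash
python3 -c "
from h import *
plan((.5972,-.1761,.13),3.077)
p,d=grab_frame('side');u,v=map(int,proj('side',F+.045*N))
cv2.imwrite('pics/t.png',cv2.resize(p[v-32:v+32,u-32:u+32,::-1],(500,500),interpolation=2))"
```

```text
t 14.1 pos [ 0.5972 -0.1761  0.1311] psi 3.076 q6 -1.85 w 0.0566 F [-0.3 -0.  -0.1] tilt -1.0
frac [0.0001 0.0001 0.0018] yaw -0.002 rows 0.02638019671095176
```

View pics/t.png

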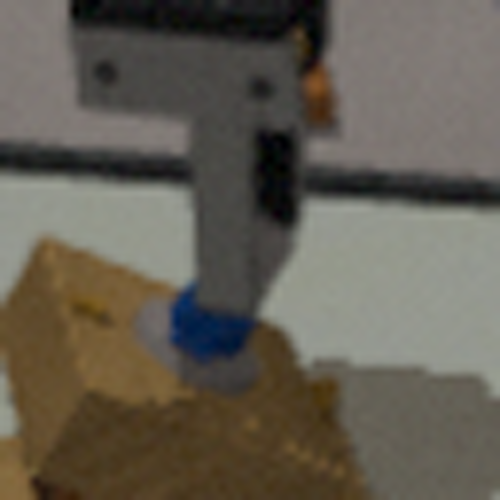

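The near fingertip (225,310) is in front of the tang, and geometrically above the ring. I'm closing on the flats.

arm_command([
  {"translation": [0, 0, 0], "yaw": 0, "gripper": 1},
  {"translation": [0, 0, 0], "yaw": 0, "gripper": 1},
  {"translation": [0, 0, 0], "yaw": 0, "gripper": 1},
  {"translation": [0, 0, 0], "yaw": 0, "gripper": 1},
  {"translation": [0, 0, 0], "yaw": 0, "gripper": 1},
  {"translation": [0, 0, 0], "yaw": 0, "gripper": 1},
  {"translation": [0, 0, 0], "yaw": 0, "gripper": 1},
  {"translation": [0, 0, 0], "yaw": 0, "gripper": 1},
  {"translation": [0, 0, 0], "yaw": 0, "gripper": 1},
], squeeze=20)

```text
clock: 14.9
eef_pos: [0.5976, -0.1773, 0.1319]
orientation: [0.095, 3.139, -0.003]
wrist_force: [1.8, -8.5, 1.6]
gripper_width: 0.0146
grasp_force: 19.2
```

arm_command([
  {"translation": [0, 0, 0], "yaw": 0.1, "gripper": 1},
  {"translation": [0, 0, 0], "yaw": 0.2, "gripper": 1},
  {"translation": [0, 0, 0], "yaw": 0.3, "gripper": 1},
  {"translation": [0, 0, 0], "yaw": 0.4, "gripper": 1},
  {"translation": [0, 0, 0], "yaw": 0.5, "gripper": 1},
  {"translation": [0, 0, 0], "yaw": 0.6, "gripper": 1},
  {"translation": [0, 0, 0], "yaw": 0.7, "gripper": 1},
  {"translation": [0, 0, 0], "yaw": 0.8, "gripper": 1},
])

```text
clock: 15.57
eef_pos: [0.5967, -0.177, 0.1318]
orientation: [-0.721, -3.057, 0.002]
wrist_force: [-5.4, -5.2, 5.1]
gripper_width: 0.017
grasp_force: 22.5
```

arm_command([
  {"translation": [0, 0, 0], "yaw": 0.1, "gripper": 1},
  {"translation": [0, 0, 0], "yaw": 0.2, "gripper": 1},
  {"translation": [0, 0, 0], "yaw": 0.3, "gripper": 1},
  {"translation": [0, 0, 0], "yaw": 0.4, "gripper": 1},
  {"translation": [0, 0, 0], "yaw": 0.5, "gripper": 1},
  {"translation": [0, 0, 0], "yaw": 0.6, "gripper": 1},
  {"translation": [0, 0, 0], "yaw": 0.7, "gripper": 1},
  {"translation": [0, 0, 0], "yaw": 0.8, "gripper": 1},
])

```text
clock: 16.23
eef_pos: [0.5968, -0.1768, 0.1319]
orientation: [-1.314, -2.853, 0.002]
wrist_force: [-6.8, -3.3, 6.7]
gripper_width: 0.0182
grasp_force: 21.8
```

```bash
python3 -c "
from h import *
plan((.5972,-.1761,.131),1.931);spin()"
```

```text
t 16.23 pos [ 0.5968 -0.1768  0.1319] psi 2.279 q6 -1.05 w 0.0182 F [-6.8 -3.3  6.7] tilt -1.0
frac [0.0005 0.0013 0.0016] yaw 0.695 rows 0.029978582298356652
side blue 69 far 27 med s 0.01835695415266036 centroid a,b 0.0089 0.0102
  far th pct [0.18 0.56 0.92] mean dir 0.565
  tang top 44 centre mm [-3.   3.1] rect ((-1.3060922622680664, 6.024855613708496), (27.75075340270996, 25.148977279663086), 55.770877838134766) thin-dir -1.734 [6.2 7.8]
top blue 0 far 0 med s nan centroid a,b nan nan
  return _methods._mean(a, axis=axis, dtype=dtype,
  ret = ret.dtype.type(ret / rcount)
h.py:39: RuntimeWarning: Mean of empty slice.
  print(n,"blue",bl.sum(),"far",far.sum(),"med s",np.median(s[bl]),"centroid a,b",a[bl].mean().round(4),b[bl].mean().round(4))
```

arm_command([
  {"translation": [0, 0, 0], "yaw": 0.1, "gripper": 1},
  {"translation": [0, 0, 0], "yaw": 0.2, "gripper": 1},
  {"translation": [0, 0, 0], "yaw": 0.3, "gripper": 1},
  {"translation": [0, 0, 0], "yaw": 0.4, "gripper": 1},
  {"translation": [0, 0, 0], "yaw": 0.5, "gripper": 1},
  {"translation": [0, 0, 0], "yaw": 0.6, "gripper": 1},
  {"translation": [0, 0, 0], "yaw": 0.7, "gripper": 1},
  {"translation": [0, 0, 0], "yaw": 0.7, "gripper": 1},
  {"translation": [0, 0, 0], "yaw": 0.7, "gripper": 1},
])

```text
clock: 17.08
eef_pos: [0.5969, -0.1768, 0.1322]
orientation: [-1.788, -2.583, 0.002]
wrist_force: [-6.6, -3.0, 7.4]
gripper_width: 0.0186
grasp_force: 21.2
```

```bash
python3 -W ignore -c "
from h import *
plan((.5972,-.1761,.131),1.931);spin()"
```

```text
t 17.08 pos [ 0.5969 -0.1768  0.1322] psi 1.931 q6 -0.71 w 0.0186 F [-6.6 -3.   7.4] tilt -1.0
frac [0.001  0.0008 0.0019] yaw -0.001 rows 0.03351229147652199
side blue 69 far 19 med s 0.01856264006991758 centroid a,b 0.0093 0.0081
  far th pct [-0.32  0.34  0.68] mean dir 0.275
  tang top 46 centre mm [-2.  6.] rect ((-1.1185951232910156, 6.310813903808594), (26.545381546020508, 26.967784881591797), 50.12964630126953) thin-dir -1.883 [5.8 8.5]
top blue 0 far 0 med s nan centroid a,b nan nan
```

arm_command([
  {"translation": [0, 0, 0], "yaw": 0, "gripper": 0.4},
  {"translation": [0, 0, 0], "yaw": 0, "gripper": 0.2},
  {"translation": [0, 0, 0], "yaw": 0, "gripper": 0},
  {"translation": [0, 0, 0], "yaw": 0, "gripper": 0},
  {"translation": [0, 0, -0.03], "yaw": 0, "gripper": 0},
  {"translation": [0, 0, -0.08], "yaw": 0, "gripper": 0},
  {"translation": [0, 0, -0.14], "yaw": 0, "gripper": 0},
  {"translation": [0, 0, -0.2], "yaw": 0, "gripper": 0},
  {"translation": [0, 0, -0.2], "yaw": 0, "gripper": 0},
])

```text
clock: 17.93
eef_pos: [0.599, -0.1766, 0.2592]
orientation: [1.781, 2.575, 0.004]
wrist_force: [-0.4, 0.7, 0.8]
gripper_width: 0.0471
grasp_force: 0.0
```

```bash
python3 -W ignore -c "
from h import *
plan((.55,.08,.25),1.931)"
```

```text
t 17.93 pos [ 0.599  -0.1766  0.2592] psi 1.931 q6 -0.71 w 0.0471 F [-0.4  0.7  0.8] tilt -0.9999
frac [0.4291 0.0744 0.013 ] yaw 0.001 rows 6.269220865920472
```

arm_command([
  {"translation": [0.06, 0.01, 0], "yaw": 0, "gripper": 0},
  {"translation": [0.12, 0.02, 0], "yaw": 0, "gripper": 0},
  {"translation": [0.18, 0.03, 0], "yaw": 0, "gripper": 0},
  {"translation": [0.24, 0.04, 0], "yaw": 0, "gripper": 0},
  {"translation": [0.3, 0.05, 0], "yaw": 0, "gripper": 0},
  {"translation": [0.36, 0.06, 0], "yaw": 0, "gripper": 0},
  {"translation": [0.43, 0.07, 0], "yaw": 0, "gripper": 0},
  {"translation": [0.43, 0.07, 0], "yaw": 0, "gripper": 0},
])

```text
clock: 18.6
eef_pos: [0.5443, 0.0855, 0.2515]
orientation: [-1.781, -2.587, -0.002]
wrist_force: [1.4, 0.2, -0.3]
gripper_width: 0.0469
grasp_force: 0.0
```

```bash
python3 -W ignore -c "
from h import *
spin('pics/s2.png');plan((.55,.08,.25),1.931)"
```

```text
side blue 43 far 1 med s 0.019091373854250703 centroid a,b 0.0045 0.01
  far th pct [1.4 1.4 1.4] mean dir 1.399
  tang top 27 centre mm [1.  3.8] rect ((0.39659690856933594, 3.25039005279541), (12.584064483642578, 25.06342887878418), 5.5798869132995605) thin-dir -3.132 [4.  7.3]
top blue 38 far 7 med s 0.023555588469386587 centroid a,b 0.012 0.001
  far th pct [-0.23  0.03  0.31] mean dir 0.037
  tang top 50 centre mm [-0.1 -0.2] rect ((-0.1704559326171875, -0.9799261093139648), (12.355475425720215, 21.560728073120117), 1.4424141645431519) thin-dir -3.101 [3.7 6.5]
t 18.7 pos [0.5454 0.0813 0.2514] psi 1.934 q6 -0.28 w 0.047 F [ 0.2  0.2 -0.3] tilt -1.0
frac [-0.0047  0.0064  0.0023] yaw 0.006 rows 0.11901584378581918
```

View pics/s2.png

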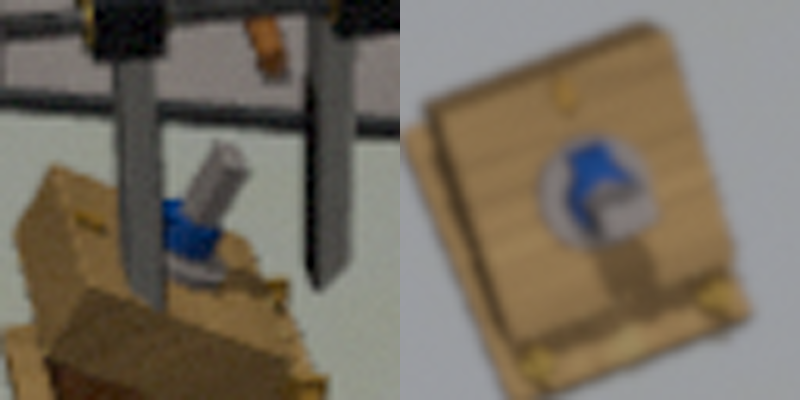

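In the crop, the signet (595,160) points up-slope at the brass pointer (565,95). The measured angle is about 0.03 rad, the cover is already upright in the dish, and the arm is clear. I'm handing in.

```bash
python3 -c "
from h import *
tilt();print(sign_off())"
```

```text
0.025 87 [-0.0247 -0.0106  0.0288]
0.035 81 [-0.0244 -0.009   0.0239]
0.045 85 [-0.0244 -0.0107  0.0249]
0.055 81 [-0.0242 -0.0111  0.0226]
0.065 142 [-0.0238 -0.0069  0.0271]
0.075 145 [-0.0213  0.0017  0.0303]
0.085 31 [-0.0041  0.0014  0.0117]
tool x -0.02119912738378698
the job is handed in; nothing more can be done
None
```

I handed the job in at about 19 s: the cover stands upright in the dish and released, and the signet face points at the brass pointer to within about 0.03 rad by camera; no verdict came back.

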